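# Pack two food cartons on edge into the sorting rack

### The arm

A 7-joint arm with a two-finger parallel gripper is mounted at the origin on the work surface. World frame = base frame: x ahead of the robot, y to its left, z up, the work surface at z = 0. Lengths are in m, angles in rad, forces in N, time in s.
With the tool pointing down it reaches from about 0.35 to 0.9 m from the base axis. Payload 8.1 kg.
Tool frame: the origin (TCP) lies midway between the tips of the shut fingers; the grasp point (between the pads) lies arm.grasp_offset behind it (arm.grasp_offset is the distance from the TCP to the grasp point, in m); z points along the fingers, y is the line along which they close (so a half turn about z gives the same grasp; the last joint's range is limited). The gripper opens to 92 mm and grips with 3 to 60 N. Pads are 19 mm wide; open, the fingers measure 130 mm over their backs; the gripper's body (75 mm by 190 mm) begins 47 mm behind the grasp point.
Start: joints at [1.197, 0.434, 0.025, 1.573, -0.012, 1.134, -0.075], TCP at [0.167, -0.602, 0.227] pointing down, gripper open.
Joint ranges: [-2.62, 2.62], [-0.44, 2.09], [-1.27, 1.32], [0.08, 2.57], [-1.32, 4.46], [0.12, 2], [-2.74, 2.74]. Speed limits (rad/s): [2.22, 2.22, 3.01, 3.01, 3.14, 3.14, 3.14].

### API

Orientations are given as a rotation vector (axis times angle).
In Python, from cell import observe, imaging, arm gives the robot as it stands.
- The arm moves only by the tool apply_moves, never from a script. Its argument "commands" is a list of rows, each a list of 5 numbers: the opening in per cent of the stroke, from 0 (shut) to 100 (fully open), then the shift along the world's x, y, z in units of 0.06 m (1.0 is 0.06 m), then the turn about the world's z in units of 0.5 rad (1.0 is 0.5 rad). A call has 1 to 12 rows; each row shifts and turns the commanded pose from where the row before left it; what a row does not reach is not made up. A row lasts 1/8 s, in which the tool goes at most 62.5 mm and 10.7 degrees, less where a joint would pass 70% of its speed; a pose out of reach is approached as far as the arm can. A call with a number of a shift or a turn outside -1 to 1 is refused whole. A call with a gripper value outside its range is refused whole. The fingers move at their own pace and stop on an object; "newtons" is the grip in N (left out, the last holds). Time passes only in rows, so rows that do not move let the fingers close. It gives the time, the measured TCP pose, the force, the opening and the grip force at its end, in the units of the state.
- observe(): the state, without advancing time (a new reading comes with each control period).
- imaging.get_image(name): name is "side" or "top"; returns (picture, depth): 420x560x3 uint8, red, green, blue; 420x560 float32, m along the optical axis (not along the pixel's ray), 0 where there is no reading.
- imaging.camera_params(name): a dict with "camera_matrix" (3x3 intrinsics, pixels), "origin" and "rotation" of the camera in the world. Camera axes: x right, y up, looking along -z (the intrinsics and any distortion apply to the point x, -y, -z); pixel columns grow to the right and rows downward; lengths in m; the calibration is good to about 2 mm. A picture is of the moment at which its call begins. camera_params takes no time and is no camera call.
- arm.sign_off(): hands the job in; it is judged then, once.
The state is a dict: "clock": time; "joints": joint angles; "dq": joint speeds; "joint_efforts": joint torques, N m; "position": TCP position; "ee_rot": TCP orientation; "force": force on the tool from outside, world axes, zero at the start; "ft_torque": the same for the moment, N m; "width": opening from 0.0 (shut) to 1.0 (fully open); "gripper_force": force on a finger pad.
Only numpy, scipy, OpenCV 4.12 (cv2) and the standard library are available. Lean on these libraries where they do the work, as an engineer would, in place of code of your own. Each camera call takes 0.05 s, during which the arm holds its last target. There are 200 camera calls.

### The job

Take the red cereal carton and the yellow pasta carton from the table and stand each one upright, on its narrow bottom edge, in an empty slot of the plywood sorting rack, one carton to a slot. Set them down gently on the slot floor rather than dropping them, and do not disturb the blue carton that already stands in the third slot.

Things in the scene. Friction and masses are not known exactly. Their poses are not given: they have to be found in the camera images.
- red_carton: Thin rigid red food carton with a round bowl picture on both broad faces, standing upright on the table, about 0.25 kg; 110 mm wide (its x), 34 mm thick (its y), 140 mm tall (its z, up); origin at the centre of its underside. (A green one of this size nearby is not needed.)
- yellow_carton: Thin rigid yellow food carton with a picture of pasta sticks on both broad faces, standing upright on the table, about 0.25 kg; 110 mm wide (its x), 34 mm thick (its y), 140 mm tall (its z, up); origin at the centre of its underside.
- blue_carton: Thin rigid blue food carton already standing upright in one of the rack's three slots (which one varies), broad faces along the dividers; stays there. Also 110 mm wide (its x), 34 mm thick (its y), 140 mm tall (its z, up); origin at the centre of its underside.
- rack: Plywood rack fixed to the table, 174 mm (x) by 246 mm (y), 75 mm high; origin at the centre of its underside, z up. Four 15 mm dividers along x make three open-topped slots centred at y = -77, 0, +77 mm, each 62 mm wide (y), 150 mm long (x), floor 10 mm above the table. End bars 12 mm thick, tops 40 mm above the table. White paper lies flat in each empty slot.
Things that resemble listed ones, but are neither listed nor needed, are in the scene too. There is more than one size of the red_carton; the job needs the smaller.

How it is judged:
By the outcome, as a careful person would: the job done as asked, in the order asked, and still so for the second after the job is handed in, with the robot touching nothing.
It also fails if it takes over 64 s, if anything falls off the work surface, if the arm or the gripper's body presses on something with over 40 N, if the wrist force passes 120 N, or if a joint passes its speed limit or range.

## Working session

There is one attempt and no reset: what is moved stays moved. The work goes in short steps, Python scripts to look and compute and a tool call to move; the robot and the scene stay as the last step left them, time stands still between calls to the robot, and variables do not carry over. Pictures are saved under pics/ and viewed, at most 10 in all, crops included, and the job is handed in when it is done.

Besides the shell and the picture viewer there is one more tool, called after ">>>" by a JSON object that holds its "op" and its "data", one argument or row to a line. apply_moves: Moves the arm, as the interface text tells. Its arguments: {"type":"object","properties":{"commands":{"type":"array"},"newtons":{"type":"number"}},"required":["commands"]}

```bash
mkdir -p pics; ls; cat > h.py <<'E'
import numpy as np, cv2
from cell import observe, imaging, arm
def cap(n,save=None):
    im,d=imaging.get_image(n)
    if save: cv2.imwrite('pics/'+save,im[:,:,::-1])
    return im,d,imaging.camera_params(n)
def cloud(d,p):
    K=np.array(p['camera_matrix']);R=np.array(p['rotation']);o=np.array(p['origin'])
    v,u=np.mgrid[:d.shape[0],:d.shape[1]]
    c=np.stack([(u-K[0,2])/K[0,0]*d,-(v-K[1,2])/K[1,1]*d,-d],-1)
    return c@R.T+o
E
python3 - <<'E'
from h import *
for n in('top','side'):
    im,d,p=cap(n,n+'0.png'); np.savez(n+'0.npz',im=im,d=d); print(n,p)
s=observe();print(s,arm.grasp_offset)
a=cv2.imread('pics/top0.png');b=cv2.imread('pics/side0.png')
E
```

```text
pics
top {'camera_matrix': array([[398.11201779,   0.        , 280.0814808 ],
       [  0.        , 398.11201779, 209.55162735],
       [  0.        ,   0.        ,   1.        ]]), 'origin': array([ 0.29325339, -0.04461433,  0.87312456]), 'rotation': array([ 0.16208321, -0.126176  , -1.56554361])}
side {'camera_matrix': array([[412.56149087,   0.        , 278.33125448],
       [  0.        , 412.56149087, 206.78322743],
       [  0.        ,   0.        ,   1.        ]]), 'origin': array([0.10294413, 0.57437092, 0.89313505]), 'rotation': array([ 0.2315904 , -0.85785843, -2.47764031])}
{'clock': 0.1, 'joints': array([ 1.19737257,  0.43513551,  0.02499877,  1.57399794, -0.01159906,
        1.13402509, -0.07508819]), 'dq': array([-0.00025406, -0.00278189, -0.00162636, -0.00334545,  0.00086564,
        0.00137553,  0.00061709]), 'joint_efforts': array([ 4.13838003e-03, -6.69128609e+01,  9.88512374e-01, -3.15147042e+01,
       -6.04239525e-02,  3.72616947e-02,  1.14829427e-04]), 'position': array([ 0.16701339, -0.60179107,  0.22603797]), 'ee_rot': array([-3.11148144e+00, -4.23799101e-01,  5.17773633e-04]), 'force': array([0.23037236, 0.32415098, 0.16840396]), 'ft_torque': array([-0.01552366, -0.05357897,  0.00470183]), 'gripper_force': 0.0, 'width': 1.001346964095139} 0.0188
```

View pics/top0.png

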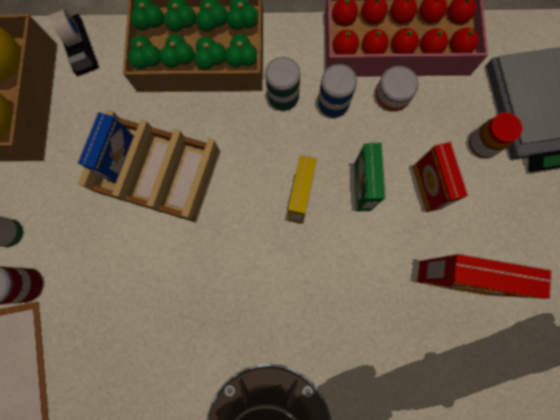

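View pics/side0.png

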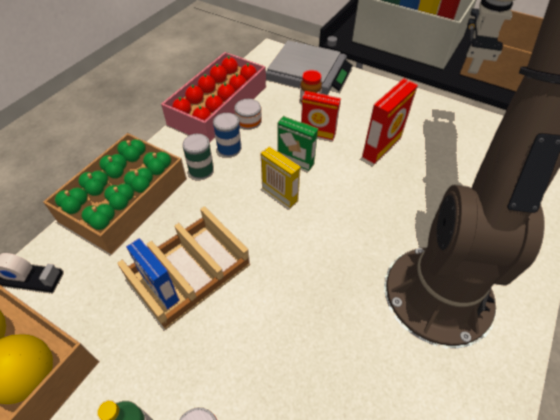

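Candidates for the red one: the small carton at top (440,177) / side (320,115), and the large carton at top (480,275) / side (390,122). The task needs the smaller, so I take (440,177), which also has the bowl picture and is the same size as the green one. I'll check its size and confirm it in a crop.

```bash
cat >> h.py <<'E'
from scipy.spatial.transform import Rotation as Ro
def params(n):
    p=imaging.camera_params(n); r=np.array(p['rotation']); p['rotation']=Ro.from_rotvec(r).as_matrix() if r.ndim==1 else r; return p
def masks(im):
    h=cv2.cvtColor(im,cv2.COLOR_RGB2HSV);H,S,V=[h[...,i].astype(int) for i in range(3)]
    s=(S>150)&(V>50)
    return dict(red=s&((H<6)|(H>174)),yellow=s&(H>20)&(H<32),green=s&(H>50)&(H<80),blue=s&(H>100)&(H<125))
def rect(P):
    (c,wh,a)=cv2.minAreaRect(P[:,:2].astype(np.float32)*1000)
    if wh[0]<wh[1]: wh=wh[::-1];a+=90
    return np.round(c,0),np.round(wh,0),round((a+90)%180-90,1)
E
python3 - <<'E'
from h import *
for n in('top','side'):
    z=np.load(n+'0.npz');im,d=z['im'],z['d'];X=cloud(d,params(n));M=masks(im)
    for k,m in M.items():
        N,L,st,_=cv2.connectedComponentsWithStats(m.astype(np.uint8))
        for i in range(1,N):
            if st[i,4]<150: continue
            P=X[(L==i)&(d>0)]
            zt=np.percentile(P[:,2],98);T=P[P[:,2]>zt-.012]
            print(n,k,st[i],'zmax %.3f'%zt,*rect(T), np.round(np.median(T,0),3))
    # table & rack
    print('table z',np.median(X[330:360,300:340,2] if n=='top' else X[300:330,300:340,2]))
    h=X[...,2];
    if n=='top':
        R=(h>.066)&(h<.085);R[:, :75]=0;R[:,225:]=0;R[:105]=0;R[225:]=0
        R&=~cv2.dilate(M['blue'].astype(np.uint8),np.ones((5,5))).astype(bool)
        N,L,st,_=cv2.connectedComponentsWithStats(R.astype(np.uint8))
        for i in range(1,N):
            if st[i,4]>60: print('div',st[i],*rect(X[L==i]),np.median(X[L==i][:,2]))
z=np.load('top0.npz')['im'][130:310,340:560,::-1]; y=np.load('top0.npz')['im'][90:230,70:330,::-1]
a=cv2.resize(z,(760,620)) ; a=cv2.resize(z,None,fx=2.4,fy=2.4);b=cv2.resize(y,(a.shape[1],int(140*a.shape[1]/260)))
cv2.imwrite('pics/crop.png',cv2.resize(np.vstack([a,b]),None,fx=.8,fy=.8))
E
```

```text
top red [332   0  25  25 499] zmax 0.093 [ 894. -171.] [45. 38.] 87.1 [ 0.891 -0.17   0.087]
top red [362   0  25  24 493] zmax 0.098 [ 892. -235.] [47. 33.] 82.6 [ 0.89  -0.234  0.092]
top red [390   0  27  24 506] zmax 0.098 [ 889. -301.] [46. 33.] 87.9 [ 0.889 -0.299  0.092]
top red [ 419    0   59   24 1075] zmax 0.099 [ 891. -397.] [109.  34.] 88.9 [ 0.89  -0.379  0.092]
top red [363  29  25  25 479] zmax 0.092 [ 818. -235.] [46. 40.] 63.8 [ 0.814 -0.233  0.087]
top red [392  29  27  25 508] zmax 0.095 [ 816. -300.] [48. 39.] 64.7 [ 0.814 -0.297  0.089]
top red [420  29  29  25 513] zmax 0.091 [ 815. -366.] [55. 40.] 40.1 [ 0.814 -0.362  0.086]
top red [450  28  30  25 573] zmax 0.093 [ 818. -429.] [48. 42.] 62.3 [ 0.815 -0.427  0.087]
top red [332  30  26  25 481] zmax 0.091 [ 812. -173.] [60. 43.] 20.5 [ 0.814 -0.169  0.086]
top red [489 112  34  32 817] zmax 0.103 [ 607. -485.] [63. 61.] 28.4 [ 0.606 -0.484  0.099]
top red [ 417  142   50   69 1583] zmax 0.142 [ 505. -350.] [109.  34.] 12.8 [ 0.503 -0.349  0.14 ]
top red [ 418  255  133   43 3185] zmax 0.201 [ 306. -396.] [15
[... 2360 characters left out ...]
 yellow [261 147  40  60 925] zmax 0.144 [478. -68.] [110.  37.] -11.0 [ 0.474 -0.064  0.141]
side yellow [   0  311   53   93 3026] zmax 0.153 [637. 605.] [76. 43.] -36.4 [0.633 0.607 0.148]
side yellow [ 98 401  22  19 338] zmax 0.204 [401. 583.] [28. 26.] 30.6 [0.401 0.582 0.201]
side green [279 118  38  48 473] zmax 0.144 [ 502. -203.] [107.  32.] 0.9 [ 0.495 -0.197  0.141]
side green [  56  140   89   73 1773] zmax 0.106 [883. 172.] [274.  62.] -88.6 [0.875 0.204 0.1  ]
side green [  82  153   88   76 1810] zmax 0.105 [791. 171.] [269.  61.] -89.4 [0.782 0.207 0.099]
side blue [128 240  50  68 850] zmax 0.154 [565. 332.] [109.  32.] -17.0 [0.558 0.334 0.152]
table z 0.001364374697207793
```

View pics/crop.png

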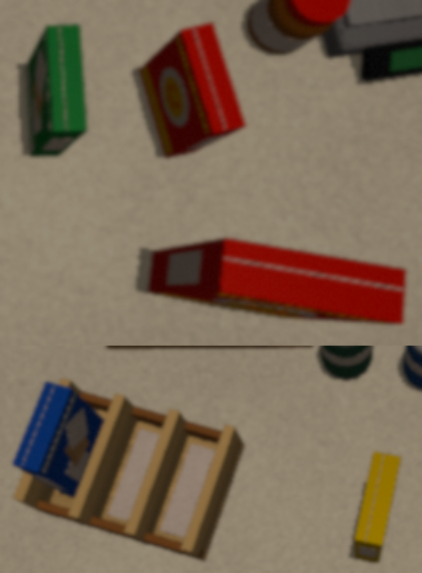

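The crop shows the small red carton with its round bowl picture (crop 190,90), next to the green one. It measures 109x34x140 mm, while the other red carton is 156x47x200 mm, so the small one is the target. In the rack, the blue carton is in the left slot, and the middle and right slots are empty with white paper in them.

>>> {"op": "apply_moves", "data": {
  "commands": [
    [75, 0, 0, 0.5, -0.1],
    [75, 0, 0, 0.5, 0],
    [75, 0.6, 0.45, 0, 0],
    [75, 0.6, 0.45, 0, 0],
    [75, 0.6, 0.45, 0, 0],
    [75, 0.6, 0.45, 0, 0],
    [75, 0.6, 0.45, 0, 0],
    [75, 0.6, 0.45, 0, 0],
    [75, 0.6, 0.45, 0, 0],
    [75, 0.6, 0.45, 0, 0],
    [75, 0.6, 0.45, 0, 0],
    [75, 0, 0, 0, 0]
  ],
  "newtons": 15
}}

```text
clock: 1.6
position: [0.4943, -0.3552, 0.286]
ee_rot: [-3.119, -0.356, -0.001]
force: [-0.5, 0.0, -0.8]
width: 0.749
gripper_force: 0.0
```

>>> {"op": "apply_moves", "data": {
  "commands": [
    [75, 0.18, 0.09, 0, 0],
    [75, 0, 0, -0.5, 0],
    [75, 0, 0, -0.5, 0],
    [75, 0, 0, -0.5, 0],
    [75, 0, 0, -0.5, 0],
    [75, 0, 0, -0.5, 0],
    [75, 0, 0, -0.3, 0],
    [75, 0, 0, -0.3, 0],
    [75, 0, 0, 0, 0],
    [75, 0, 0, 0, 0]
  ]
}}

```text
clock: 2.85
position: [0.5025, -0.3542, 0.1015]
ee_rot: [3.122, 0.346, 0.001]
force: [1.1, 0.3, 0.7]
width: 0.749
gripper_force: 0.0
```

```bash
python3 - <<'E'
from h import *
im,d,_=cap('side','s1.png')
cv2.imwrite('pics/s1c.png',cv2.resize(im[20:220,220:480,::-1],None,fx=2.5,fy=2.5))
s=observe();print(s['position'],s['ee_rot'],s['force'])
E
```

```text
[ 0.50258329 -0.3542212   0.10172981] [3.12146626e+00 3.45739151e-01 2.04729945e-03] [ 0.11438106 -0.05220651  0.42937371]
```

View pics/s1c.png

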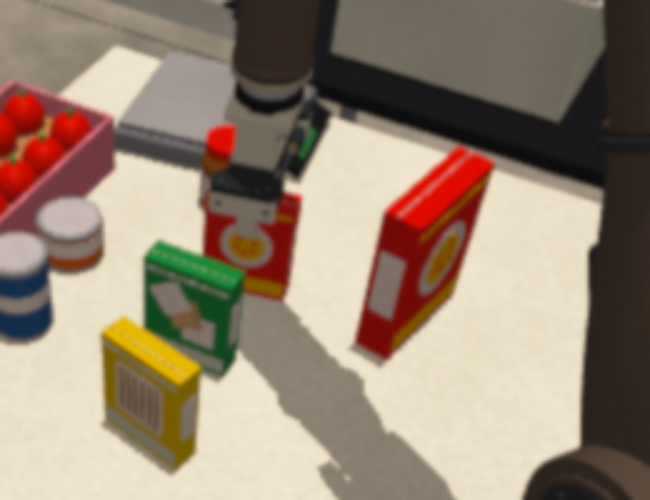

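The gripper straddles the carton's top at crop (245,215). A small correction in y, then close and lift slightly.

>>> {"op": "apply_moves", "data": {
  "commands": [
    [75, 0, 0.07, -0.05, 0],
    [0, 0, 0, 0, 0],
    [0, 0, 0, 0, 0],
    [0, 0, 0, 0, 0],
    [0, 0, 0, 0, 0],
    [0, 0, 0, 0, 0],
    [0, 0, 0, 0, 0],
    [0, 0, 0, 0.2, 0],
    [0, 0, 0, 0.3, 0],
    [0, 0, 0, 0, 0]
  ],
  "newtons": 20
}}

```text
clock: 4.15
position: [0.5032, -0.3503, 0.13]
ee_rot: [3.12, 0.346, 0.005]
force: [-0.9, -0.1, -3.1]
width: 0.367
gripper_force: 20.0
```

>>> {"op": "apply_moves", "data": {
  "commands": [
    [0, 0, 0, 0.4, 0],
    [0, 0, 0, 0.5, 0],
    [0, 0, 0, 0.5, 0],
    [0, 0, 0, 0.5, 0],
    [0, 0, 0, 0.5, 0],
    [0, 0.05, 0.3, 0.2, -0.1],
    [0, 0.05, 0.5, 0, -0.1],
    [0, 0.05, 0.5, 0, -0.1],
    [0, 0.05, 0.5, 0, -0.1],
    [0, 0.05, 0.5, 0, -0.1],
    [0, 0.05, 0.5, 0, -0.1],
    [0, 0.05, 0.5, 0, -0.1]
  ]
}}

```text
clock: 5.65
position: [0.5227, -0.1506, 0.2837]
ee_rot: [3.135, -0.205, -0.0]
force: [0.2, -0.0, -3.2]
width: 0.374
gripper_force: 20.0
```

>>> {"op": "apply_moves", "data": {
  "commands": [
    [0, 0.05, 0.6, 0, -0.1],
    [0, 0.05, 0.6, 0, -0.1],
    [0, 0.05, 0.6, 0, -0.1],
    [0, 0.05, 0.6, 0, 0],
    [0, 0.05, 0.6, 0, 0],
    [0, 0.05, 0.6, 0, 0],
    [0, 0, 0.6, 0, 0],
    [0, 0, 0.6, 0, 0],
    [0, 0, 0.6, 0, 0],
    [0, 0, 0.4, 0, 0],
    [0, 0, 0, 0, 0],
    [0, 0, 0, 0, 0]
  ]
}}

```text
clock: 7.15
position: [0.541, 0.1954, 0.2836]
ee_rot: [3.11, -0.438, -0.0]
force: [1.2, -0.6, -2.5]
width: 0.368
gripper_force: 20.0
```

```bash
python3 - <<'E'
from h import *
s=observe();print(s['position'],s['ee_rot'],s['force'],s['width'])
for n in('top','side'):
    im,d,_=cap(n); X=cloud(d,params(n)); m=masks(im)['red']&(d>0)
    N,L,st,_=cv2.connectedComponentsWithStats(m.astype(np.uint8))
    for i in range(1,N):
        P=X[L==i]
        if st[i,4]>100 and abs(np.median(P[:,1])-.25)<.12: print(n,st[i],np.round(np.percentile(P,[2,50,98],axis=0),3).tolist(),*rect(P))
    if n=='side': cv2.imwrite('pics/s2c.png',cv2.resize(im[130:350,70:330,::-1],None,fx=2.4,fy=2.4))
E
```

```text
[0.54096767 0.19542631 0.28357644] [ 3.10995260e+00 -4.38094424e-01 -1.40472638e-04] [ 1.15738146 -0.55459903 -2.54124521] 0.3682235022382031
top [115 123  47  50 911] [[0.488, 0.178, 0.204], [0.498, 0.19, 0.293], [0.525, 0.216, 0.328]] [452. 113.] [245.  60.] 53.2
side [ 168  158   45   68 1007] [[0.488, 0.185, 0.195], [0.502, 0.211, 0.304], [0.587, 0.224, 0.329]] [544. 199.] [110.  44.] -15.6
```

View pics/s2c.png

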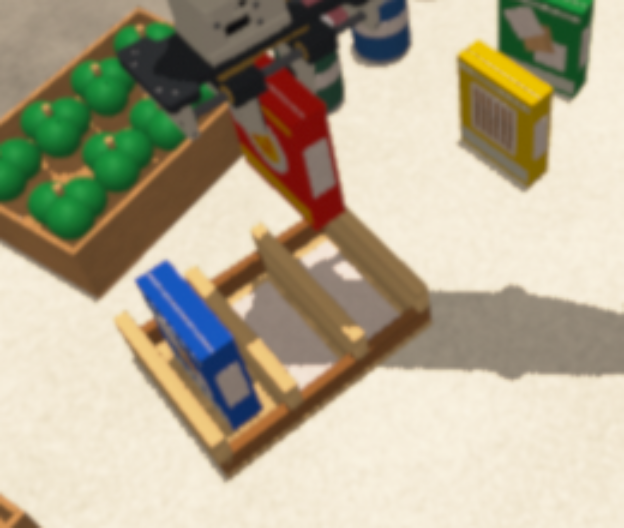

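The red carton hangs vertical, at crop (290,150), over the right slot. It needs another 60 mm in y to reach the middle slot, beside the blue carton.

>>> {"op": "apply_moves", "data": {
  "commands": [
    [0, 0.03, 0.5, 0, -0.02],
    [0, 0, 0.5, 0, 0],
    [0, 0, 0, 0, 0],
    [0, 0, 0, -0.4, 0],
    [0, 0, 0, -0.4, 0],
    [0, 0, 0, -0.2, 0],
    [0, 0, 0, 0, 0]
  ]
}}

```text
clock: 8.12
position: [0.5427, 0.2552, 0.2232]
ee_rot: [3.107, -0.454, -0.002]
force: [-1.2, 0.1, -3.8]
width: 0.371
gripper_force: 20.0
```

```bash
python3 - <<'E'
from h import *
s=observe();print(s['position'],s['ee_rot'],s['force'],s['width'])
im,d,_=cap('top'); X=cloud(d,params('top')); m=masks(im)
for k in('red','blue'):
    N,L,st,_=cv2.connectedComponentsWithStats((m[k]&(d>0)).astype(np.uint8))
    for i in range(1,N):
        P=X[L==i]
        if st[i,4]>100 and abs(np.median(P[:,1])-.25)<.12: T=P[P[:,2]>np.percentile(P[:,2],97)-.012];print(k,st[i],np.round(np.percentile(P,[2,50,98],axis=0),3).tolist(),*rect(T))
im,d,_=cap('side'); X=cloud(d,params('side')); P=X[masks(im)['red']&(d>0)]; P=P[(abs(P[:,1]-.25)<.1)&(P[:,0]<.7)]
print(rect(P),P[:,2].min(),P[:,2].max())
E
```

```text
[0.54271423 0.25521644 0.22323733] [ 3.10732808e+00 -4.54437151e-01 -1.52169751e-03] [-1.17257755  0.10666326 -3.75319466] 0.37133377770412485
red [ 87 138  51  42 780] [[0.49, 0.242, 0.152], [0.502, 0.251, 0.237], [0.522, 0.278, 0.267]] [507. 262.] [34. 29.] 72.3
(array([537., 260.]), array([92., 41.]), -17.7) 0.1292534421339806 0.3095517756551368
```

>>> {"op": "apply_moves", "data": {
  "commands": [
    [0, 0, 0, -0.3, 0],
    [0, 0, 0, -0.4, 0],
    [0, 0, 0, -0.4, 0],
    [0, 0, 0, -0.3, 0],
    [0, 0, 0, -0.2, 0],
    [0, 0, 0, -0.07, 0],
    [0, 0, 0, 0, 0],
    [0, 0, 0, 0, 0]
  ]
}}

```text
clock: 9.22
position: [0.5432, 0.2566, 0.1242]
ee_rot: [-3.108, 0.453, -0.001]
force: [0.3, -0.3, -3.3]
width: 0.365
gripper_force: 20.0
```

>>> {"op": "apply_moves", "data": {
  "commands": [
    [0, 0, 0, -0.08, 0],
    [0, 0, 0, -0.08, 0],
    [0, 0, 0, -0.04, 0],
    [0, 0, 0, 0, 0]
  ]
}}

```text
clock: 9.72
position: [0.5426, 0.2562, 0.1112]
ee_rot: [3.108, -0.453, -0.001]
force: [0.3, 0.1, -2.4]
width: 0.371
gripper_force: 20.0
```

Bottom is about 1–2 mm above the floor; continue down to contact.

>>> {"op": "apply_moves", "data": {
  "commands": [
    [0, 0, 0, -0.02, 0],
    [0, 0, 0, 0, 0],
    [0, 0, 0, -0.02, 0],
    [0, 0, 0, 0, 0]
  ]
}}

```text
clock: 10.22
position: [0.5427, 0.2563, 0.1091]
ee_rot: [3.109, -0.453, -0.0]
force: [-1.2, 0.1, -3.8]
width: 0.366
gripper_force: 20.0
```

>>> {"op": "apply_moves", "data": {
  "commands": [
    [0, 0, 0, -0.02, 0],
    [0, 0, 0, 0, 0],
    [0, 0, 0, 0, 0]
  ]
}}

```text
clock: 10.6
position: [0.5427, 0.2563, 0.1079]
ee_rot: [3.109, -0.453, -0.0]
force: [-0.2, -0.6, -1.7]
width: 0.365
gripper_force: 20.0
```

```bash
python3 - <<'E'
from h import *
print(observe()['force'],observe()['position'])
im,d,_=cap('side')
X=cloud(d,params('side'));P=X[masks(im)['red']&(d>0)]; P=P[(abs(P[:,1]-.25)<.1)&(P[:,0]<.7)];print(np.percentile(P[:,2],[99,99.8]))
E
```

```text
[-0.22301224 -0.55815601 -1.65091411] [0.54273837 0.25634254 0.1079267 ]
[0.56475937 0.57166052]
```

>>> {"op": "apply_moves", "data": {
  "commands": [
    [0, 0, 0, -0.02, 0],
    [0, 0, 0, 0, 0]
  ]
}}

```text
clock: 10.9
position: [0.5429, 0.2565, 0.1077]
ee_rot: [-3.109, 0.453, -0.001]
force: [-2.4, -0.6, 7.5]
width: 0.374
gripper_force: 20.0
```

>>> {"op": "apply_moves", "data": {
  "commands": [
    [0, 0, 0, -0.02, 0],
    [0, 0, 0, 0, 0]
  ]
}}

```text
clock: 11.15
position: [0.543, 0.2566, 0.1077]
ee_rot: [-3.108, 0.453, -0.002]
force: [-6.7, -2.5, 17.0]
width: 0.369
gripper_force: 20.0
```

Contact. Ease off slightly, open partway (fingers stay clear of the blue carton), then lift.

>>> {"op": "apply_moves", "data": {
  "commands": [
    [0, 0, 0, 0.03, 0],
    [0, 0, 0, 0, 0],
    [45, 0, 0, 0, 0],
    [55, 0, 0, 0, 0],
    [55, 0, 0, 0, 0],
    [55, 0, 0, 0.2, 0],
    [55, 0, 0, 0.4, 0],
    [55, 0, 0, 0.5, 0],
    [55, 0, 0, 0.5, 0],
    [55, 0, 0, 0.5, 0],
    [55, 0, 0, 0.5, 0],
    [55, 0, 0, 0, 0]
  ]
}}

```text
clock: 12.65
position: [0.5439, 0.2573, 0.2668]
ee_rot: [-3.105, 0.452, -0.007]
force: [-0.2, 0.0, -0.1]
width: 0.554
gripper_force: 0.0
```

>>> {"op": "apply_moves", "data": {
  "commands": [
    [55, -0.11, -0.54, 0, 0.08],
    [55, -0.11, -0.54, 0, 0.08],
    [75, -0.11, -0.54, 0, 0],
    [75, -0.11, -0.54, 0, 0],
    [75, -0.11, -0.54, 0, 0],
    [75, -0.11, -0.54, 0, 0],
    [75, -0.11, -0.54, 0, 0],
    [75, -0.11, -0.54, 0, 0],
    [75, -0.11, -0.54, 0, 0],
    [75, -0.09, -0.54, 0, 0],
    [75, 0, 0, 0, 0],
    [75, 0, 0, 0, 0]
  ]
}}

```text
clock: 14.15
position: [0.4779, -0.0669, 0.2632]
ee_rot: [-3.124, 0.328, 0.0]
force: [-0.1, 0.4, -0.3]
width: 0.752
gripper_force: 0.0
```

```bash
python3 - <<'E'
from h import *
s=observe();print(s['position'],s['ee_rot'])
im,d,_=cap('side'); X=cloud(d,params('side')); m=masks(im)
for k in('red','blue','yellow'):
    N,L,st,_=cv2.connectedComponentsWithStats((m[k]&(d>0)).astype(np.uint8))
    for i in range(1,N):
        P=X[L==i]
        if st[i,4]>100: T=P[P[:,2]>np.percentile(P[:,2],97)-.012];print(k,st[i],*rect(T),T[:,2].max())
cv2.imwrite('pics/s3c.png',cv2.resize(im[100:350,90:340,::-1],None,fx=2.2,fy=2.2))
E
```

```text
[ 0.477857   -0.06694895  0.2632229 ] [-3.12401715e+00  3.27693424e-01  4.77047549e-04]
red [438   0  22  19 291] [  368. -1188.] [48. 47.] -89.0 0.13357155704504808
red [ 172   57   67   57 1161] [ 896. -292.] [316.  51.] 89.3 0.10507322024775334
red [192  64  64  57 923] [ 809. -291.] [313.  61.] -89.4 0.10010126081237603
red [ 363   78   55   85 1469] [ 305. -394.] [159.  48.] 80.2 0.20553640024125963
red [158 219  47  68 958] [545. 256.] [111.  32.] -16.7 0.15546887342058813
blue [400   0  19   9 117] [  529. -1182.] [50. 41.] 4.0 0.09302247169838995
blue [216 128  22  10 112] [ 690. -124.] [61. 18.] 36.7 0.09972251346996452
blue [218 144  21  10 140] [ 689. -123.] [59. 20.] 41.9 0.04572722484709113
blue [128 240  50  68 843] [564. 332.] [108.  32.] -17.1 0.15475584886043647
yellow [418   0  22  14 240] [  449. -1189.] [55. 50.] -89.8 0.11170462259746017
yellow [261 147  39  60 910] [477. -67.] [109.  34.] -11.3 0.1454017630945209
yellow [   0  311   53   93 3017] [637. 605.] [79. 43.] -37.6 0.15715026104778307
yellow [ 98 401  22  19 337] [402. 583.] [28. 26.] 29.3 0.20388749728918865
```

View pics/s3c.png

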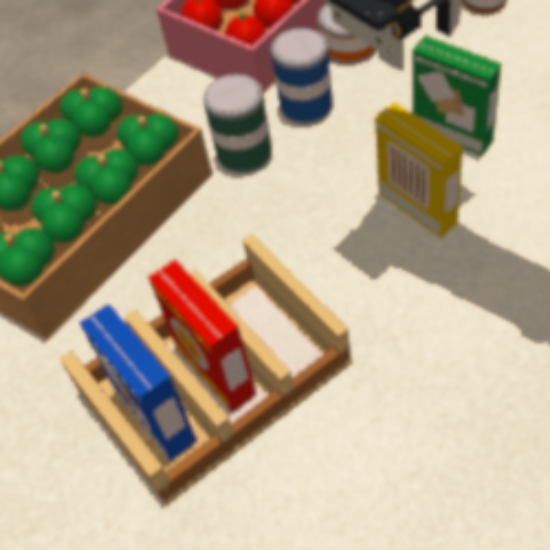

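Red stands upright in the middle slot at crop (205,340), and blue hasn't moved, at (140,385). The tool is centred over yellow (420,165), so I descend and grip.

>>> {"op": "apply_moves", "data": {
  "commands": [
    [75, 0.02, -0.02, -0.4, 0],
    [75, 0, 0, -0.5, 0],
    [75, 0, 0, -0.5, 0],
    [75, 0, 0, -0.5, 0],
    [75, 0, 0, -0.4, 0],
    [75, 0, 0, -0.3, 0],
    [75, 0, 0, -0.12, 0],
    [75, 0, 0, 0, 0],
    [75, 0, 0, 0, 0]
  ]
}}

```text
clock: 15.32
position: [0.4797, -0.0686, 0.1008]
ee_rot: [-3.124, 0.328, -0.002]
force: [0.7, 0.6, 0.6]
width: 0.75
gripper_force: 0.0
```

>>> {"op": "apply_moves", "data": {
  "commands": [
    [0, 0, 0, 0, 0],
    [0, 0, 0, 0, 0],
    [0, 0, 0, 0, 0],
    [0, 0, 0, 0, 0],
    [0, 0, 0, 0, 0],
    [0, 0, 0, 0, 0],
    [0, 0, 0, 0, 0]
  ]
}}

```text
clock: 16.2
position: [0.4792, -0.0689, 0.1002]
ee_rot: [3.124, -0.328, 0.0]
force: [-1.1, -0.2, 1.8]
width: 0.366
gripper_force: 20.0
```

>>> {"op": "apply_moves", "data": {
  "commands": [
    [0, 0, 0, 0.2, 0],
    [0, 0, 0, 0.4, 0],
    [0, 0, 0, 0.5, 0],
    [0, 0, 0, 0.5, 0],
    [0, 0, 0, 0.5, 0],
    [0, 0.1, 0.5, 0, -0.08],
    [0, 0.1, 0.5, 0, -0.08],
    [0, 0.1, 0.6, 0, 0],
    [0, 0.1, 0.6, 0, 0],
    [0, 0.1, 0.6, 0, 0],
    [0, 0.1, 0.5, 0, 0],
    [0, 0.1, 0.5, 0, 0]
  ]
}}

```text
clock: 17.7
position: [0.5209, 0.16, 0.2265]
ee_rot: [3.109, -0.453, -0.001]
force: [0.4, 0.3, -2.7]
width: 0.369
gripper_force: 20.0
```

>>> {"op": "apply_moves", "data": {
  "commands": [
    [0, 0.03, 0.37, 0, 0],
    [0, 0, 0, 0, 0],
    [0, 0, 0, 0, 0]
  ]
}}

```text
clock: 18.08
position: [0.5228, 0.1804, 0.2262]
ee_rot: [3.108, -0.453, -0.0]
force: [-0.8, 0.8, -3.7]
width: 0.37
gripper_force: 20.0
```

```bash
python3 - <<'E'
from h import *
s=observe();print(s['position'],s['ee_rot'],s['force'])
im,d,_=cap('side'); X=cloud(d,params('side')); P=X[masks(im)['yellow']&(d>0)];P=P[(abs(P[:,1]-.18)<.1)&(P[:,0]<.65)]
print(rect(P),P[:,2].min())
E
```

```text
[0.52279458 0.1804048  0.22621946] [ 3.10776352e+00 -4.53448958e-01 -4.46951710e-04] [-0.78137155  0.78857059 -3.71752248]
(array([529., 200.]), array([124.,  84.]), 36.6) 0.021676049328012814
```

>>> {"op": "apply_moves", "data": {
  "commands": [
    [0, 0, 0.02, -0.3, 0],
    [0, 0, 0, -0.4, 0],
    [0, 0, 0, -0.4, 0],
    [0, 0, 0, -0.4, 0],
    [0, 0, 0, -0.2, 0],
    [0, 0, 0, -0.12, 0],
    [0, 0, 0, -0.06, 0],
    [0, 0, 0, 0, 0],
    [0, 0, 0, 0, 0]
  ]
}}

```text
clock: 19.25
position: [0.5233, 0.1827, 0.1139]
ee_rot: [-3.108, 0.453, -0.001]
force: [0.1, -0.2, -3.3]
width: 0.371
gripper_force: 20.0
```

>>> {"op": "apply_moves", "data": {
  "commands": [
    [0, 0, 0, -0.03, 0],
    [0, 0, 0, -0.03, 0],
    [0, 0, 0, 0, 0],
    [0, 0, 0, 0, 0]
  ]
}}

```text
clock: 19.75
position: [0.5232, 0.1828, 0.1102]
ee_rot: [-3.108, 0.452, -0.001]
force: [-2.0, 0.6, 5.1]
width: 0.369
gripper_force: 20.0
```

Contact with the floor; release and lift.

>>> {"op": "apply_moves", "data": {
  "commands": [
    [0, 0, 0, 0, 0],
    [45, 0, 0, 0, 0],
    [55, 0, 0, 0, 0],
    [55, 0, 0, 0, 0],
    [55, 0, 0, 0.2, 0],
    [55, 0, 0, 0.4, 0],
    [55, 0, 0, 0.5, 0],
    [55, 0, 0, 0.5, 0],
    [55, 0, 0, 0.5, 0],
    [55, -0.2, -0.5, 0.3, 0],
    [55, -0.2, -0.5, 0, 0],
    [55, -0.2, -0.5, 0, 0]
  ]
}}

```text
clock: 21.25
position: [0.4867, 0.0918, 0.2549]
ee_rot: [-3.108, 0.452, -0.002]
force: [0.3, 0.4, 0.3]
width: 0.554
gripper_force: 0.0
```

>>> {"op": "apply_moves", "data": {
  "commands": [
    [55, -0.2, -0.5, 0, 0],
    [55, -0.1, -0.5, 0, 0],
    [55, 0, -0.5, 0, 0],
    [55, 0, -0.5, 0, 0],
    [55, 0, 0, 0, 0],
    [55, 0, 0, 0, 0]
  ]
}}

```text
clock: 22.0
position: [0.469, -0.0268, 0.2543]
ee_rot: [-3.108, 0.452, -0.001]
force: [0.0, -0.3, -0.5]
width: 0.549
gripper_force: 0.0
```

```bash
python3 - <<'E'
from h import *
im,d,_=cap('side'); X=cloud(d,params('side')); m=masks(im)
for k in('red','blue','yellow'):
    N,L,st,_=cv2.connectedComponentsWithStats((m[k]&(d>0)).astype(np.uint8))
    for i in range(1,N):
        P=X[L==i]
        if st[i,4]>100 and P[:,1].mean()>.1: T=P[P[:,2]>np.percentile(P[:,2],97)-.012];print(k,st[i],*rect(T),T[:,2].max())
cv2.imwrite('pics/s4c.png',cv2.resize(im[100:350,90:340,::-1],None,fx=2.2,fy=2.2))
E
```

```text
red [158 219  47  67 955] [546. 256.] [110.  32.] -16.8 0.1559669192275669
blue [128 240  50  68 845] [564. 332.] [108.  32.] -16.8 0.15588524947900306
yellow [187 201  44  66 951] [522. 184.] [110.  33.] -16.8 0.15515966580337492
yellow [   0  311   53   93 3010] [637. 605.] [81. 45.] -37.0 0.15725040219167885
yellow [ 98 401  22  19 335] [401. 583.] [28. 26.] 32.6 0.20414331068041147
```

View pics/s4c.png

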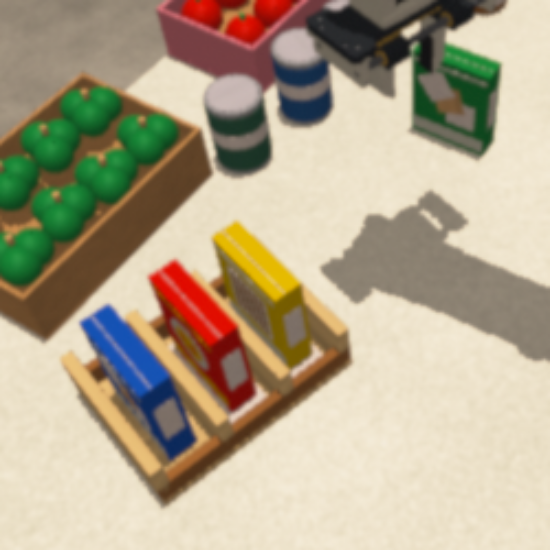

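All three cartons stand upright in the rack: blue at crop (140,385), red at (205,340) and yellow at (265,295). The gripper is clear.

```bash
python3 -c "
from cell import arm
print(arm.sign_off())"
```

```text
the job is handed in; nothing more can be done
None
```

The small red carton now stands upright in the middle slot and the yellow carton in the right-hand slot; both were set down gently, the blue carton did not move, and the job was handed in after about 22 s of the allowed 64 s.

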